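# Feed a test plate under the guard of a marking press with a push stick

## Task

Take the orange push stick by its black handle from its rubber mat and use it to push the green test plate along the bed of the marking press, in under the yellow guard, until it has firmly pressed in the red spring stop hidden inside; the stop may be set anywhere in its slot, so feel for it, and never shove the plate harder than 25 N. Move the plate with the stick only, keep your fingers off the plate and the press, then draw the stick out and set it back upright on its mat, leaving the plate home against the stop and the tube, tape roll and timer undisturbed.

Things in the scene. Friction and masses are not known exactly. Their poses are not given: they have to be found in the camera images.
- guard_mouth (a point): middle of the guard's low opening, on the bed surface of the fixed marking press (bed top 12 mm above the bench). x = feed direction into the press, y across, z up. Bed: 150 mm wide, from x = -130 to 170 mm. Yellow guard at x = 0: opening 22 mm high, 63 mm wide; guard and clear hood reach 42 mm above the bed; a blue head behind (from x = 90 mm) reaches 108 mm
- press: the whole press; origin at bench height below the guard mouth, same axes. Two aluminium fences, 10 mm high, leave a straight channel 63 mm wide from x = -35 mm inwards; before that they flare outwards by 0.28 rad to x = -88 mm, about 93 mm wide there
- skid_ramp (a point): front of a sprung skid under the hood (two bent steel runners): lead-in slope from here (38 mm behind the guard) down to its level part, 75 to 102 mm behind the guard and 10 mm above the bed. It rides up on the plate's top and makes it drag with roughly 4 to 12 N; this drag also holds the plate in place when it is let go
- end_stop (a joint): how far the red sprung stop inside the press is pushed in (m): 0 untouched, 0.006 at its solid limit; spring force about 2 N as it starts to move, 4 N at the limit. Its untouched face lies anywhere from 80 to 125 mm behind the guard mouth (its carriage is clamped at an unknown place). Its rod with a red tip sticks out at the back of the press
- coupon_center (a point): centre of the green test plate, 70 (its x) x 60 (its y) x 12 mm, about 80 g, lying loose on the bed before the guard, its x roughly along the feed
- stick_grip (a point): grip point of the push stick, in its black handle: an upright block 46 mm long (x), 18 mm wide (y, squeeze here), 10 to 51 mm above the stick's underside; this point is 34 mm above the underside. x points along the stick to its nose, z up. The stick is a flat orange bar 190 x 26 x 10 mm, about 110 g; its nose (pushing end) is 110 mm ahead of this point, its tail 80 mm behind
- stick_nose (a point): middle of the push stick's flat nose face, 5 mm above the stick's underside
- mat: black rubber parking mat 240 (x) x 100 (y) x 3 mm, fixed on the bench; origin at the centre of its underside. The stick stands on it, bar down, roughly along the mat's x
- push_stick: the push stick; origin at the middle of the underside of its bar, x to the nose, z up
- coupon: the green test plate; origin at the centre of its underside, x along its length, z up
- tube: bystander: red-capped tube standing beside the press, 33 mm wide, 112 mm high; origin at its foot
- timer: bystander: white bench timer 62 x 66 x 19 mm lying on the bench on the other side of the bed from the mat; origin at its underside
- tape: bystander: roll of black tape lying flat on the bench beside the press, 58 mm wide, 19 mm high; origin at its underside
Mind the look-alikes: they are no part of the job. Of the things that look like the coupon, the middle-sized one is meant.

How it is judged:
By the outcome, as a careful person would: the job done as asked, in the order asked, and still so for the second after the job is handed in, with the robot touching nothing.
It also fails if it takes over 72 s, if anything falls off the work surface, if the arm or the gripper's body presses on something with over 40 N, if the wrist force passes 120 N, or if a joint passes its speed limit or range.

## Robot

A 6-joint arm with a two-finger parallel gripper is mounted at the origin on a cart in front of the work surface, level with it; the furniture and walls round the work are solid. World frame = base frame: x ahead of the robot, y to its left, z up, the work surface at z = 0. Lengths are in m, angles in rad, forces in N, time in s.
With the tool pointing down it reaches from about 0.25 to 0.775 m from the base axis. Payload 8.9 kg.
Tool frame: the origin (TCP) lies midway between the tips of the shut fingers; the grasp point (between the pads) lies 19 mm behind it; z points along the fingers, y is the line along which they close (so a half turn about z gives the same grasp; the last joint's range is limited). The gripper opens to 85 mm and grips with 20 to 120 N. Pads are 22 mm wide; open, the fingers measure 114 mm over their backs; the gripper's body (76 mm by 85 mm) begins 54 mm behind the grasp point. The pads swing forward as they close: fully open they stand 13 mm farther back than shut.
Start: joints at [1.052, 0.291, -0.153, 1.127, 0, 1.431], TCP at [0.195, 0.488, 0.231] pointing down, gripper open.
Joint ranges: [-2.52, 2.52], [-0.91, 1.74], [-1.3, 1.37], [-1.96, 2.02], [-1.52, 1.47], [-3.14, 3.14]. Speed limits (rad/s): [2.22, 2.22, 2.79, 3.14, 3.14, 3.14].

## Interface

Orientations are given as a unit quaternion [x, y, z, w].
In Python, from plant import bot gives the robot as it stands.
- The arm moves only by the tool servo_tool, never from a script. Its argument "steps" is one flat list of numbers, 5 for each row, row after row: the finger opening in mm, from 0 to 85.4, then the shift along the world's x, y, z in mm, then the turn about the world's z in rad. A call has 1 to 12 rows; each row is the pose to reach, as a shift and turn from the pose commanded when the call began; what a row does not reach only later rows make up. A row lasts 1/12 s, in which the tool goes at most 41.7 mm and 7.16 degrees, less where a joint would pass 70% of its speed; a pose out of reach is approached as far as the arm can. A call with a gripper value outside its range is refused whole. The fingers move at their own pace and stop on an object; "grip_force" is the grip in N (left out, the last holds). Time passes only in rows, so rows that repeat a pose let the fingers close. It gives the time, the measured TCP pose, the force, the opening and the grip force at its end, in the units of the state.
- bot.get_obs(): the state, without advancing time (a new reading comes with each control period).
- bot.camera(name): name is "scene" or "top" or "wrist"; returns a dict with "frame" (384x512x3 uint8, blue, green, red), "fx", "fy", "cx", "cy" (pixels), "rvec" (rotation vector, rad) and "tvec" (3), from world to camera coordinates, as OpenCV has them. Camera axes: x right, y down, z forward; pixel columns grow to the right and rows downward; lengths in m; the calibration is good to about 2 mm. A picture is of the moment at which its call begins. There is no depth.
- bot.sign_off(): hands the job in; it is judged then, once.
The state is a dict: "time": time; "joints": joint angles; "dq": joint speeds; "effort": joint torques, N m; "position": TCP position; "tool_rot": TCP orientation; "wrist_force": force on the tool from outside, world axes, zero at the start; "moment": the same for the moment, N m; "gripper_width": finger opening in m; "grasp_force": force on a finger pad.
Only numpy, scipy, OpenCV 4.12 (cv2) and the standard library are available. Lean on these libraries where they do the work, as an engineer would, in place of code of your own. Each camera call takes 0.05 s, during which the arm holds its last target. There are 200 camera calls.

## Working session

There is one attempt and no reset: what is moved stays moved. The work goes in short steps, Python scripts to look and compute and a tool call to move; the robot and the scene stay as the last step left them, time stands still between calls to the robot, and variables do not carry over. Pictures are saved under pics/ and viewed, at most 10 in all, crops included, and the job is handed in when it is done.

Besides the shell and the picture viewer there is one more tool, called as name(argument=value, ...) on one line, values as JSON. servo_tool: Moves the arm, as the interface text tells. Its arguments: {"type":"object","properties":{"steps":{"type":"array"},"grip_force":{"type":"number"}},"required":["steps"]}

```bash
mkdir -p pics; cat > h.py <<'E'
import numpy as np, cv2
from plant import bot
def cam(n,save=None):
    c=bot.camera(n); 
    if save: cv2.imwrite('pics/'+save,c['frame'])
    c['K']=np.array([[c['fx'],0,c['cx']],[0,c['fy'],c['cy']],[0,0,1.]]); c['R']=cv2.Rodrigues(np.array(c['rvec'],float))[0]; c['t']=np.array(c['tvec'],float).ravel()
    return c
def at(c,u,v,z):
    d=c['R'].T@np.linalg.inv(c['K'])@[u,v,1]; o=-c['R'].T@c['t']
    return o+d*(z-o[2])/d[2]
def px(c,p):
    q=c['K']@(c['R']@np.array(p,float)+c['t']); return q[:2]/q[2]
E
python3 - <<'E'
from h import *
import pickle
a=cam('top','top0.png'); b=cam('scene','scene0.png'); pickle.dump((a,b),open('c0.pkl','wb'))
for f in(a,b): print(f['fx'],f['cx'],f['cy'],-f['R'].T@f['t'])
for n in('top0','scene0'): cv2.imwrite(f'pics/{n}b.png',cv2.resize(cv2.imread(f'pics/{n}.png'),(800,600),interpolation=cv2.INTER_CUBIC))
o=bot.get_obs();print(o['position'],o['tool_rot'],o['gripper_width'])
E
```

```text
356.86094131402166 256.46562093136083 189.38754403554236 [0.41107492 0.17357706 0.94137992]
435.18936062913485 258.71955166942575 190.07090894926935 [ 0.07153041 -0.65705397  0.88551981]
[0.19442158 0.48724272 0.23078657] [ 1.88749004e-01  9.82025184e-01 -5.55981247e-04 -2.07058854e-04] 0.08519183030056707
```

View pics/top0b.png

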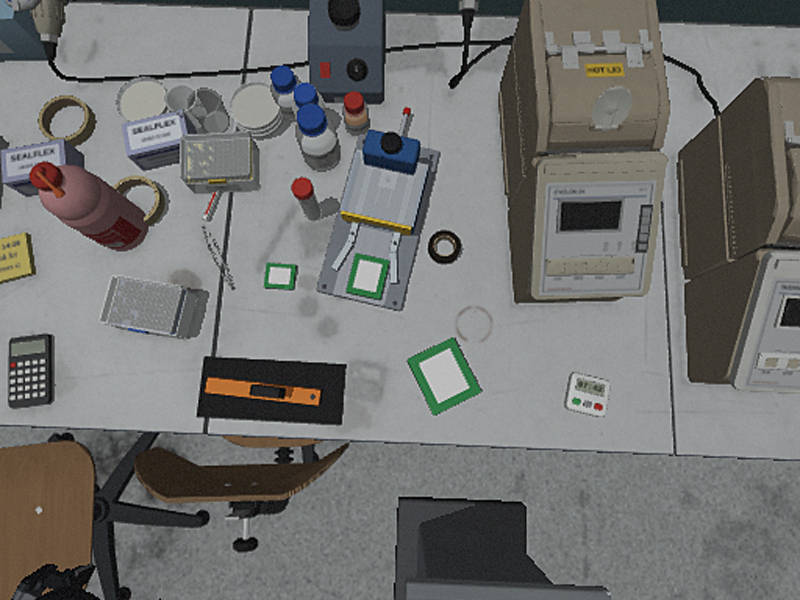

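View pics/scene0b.png

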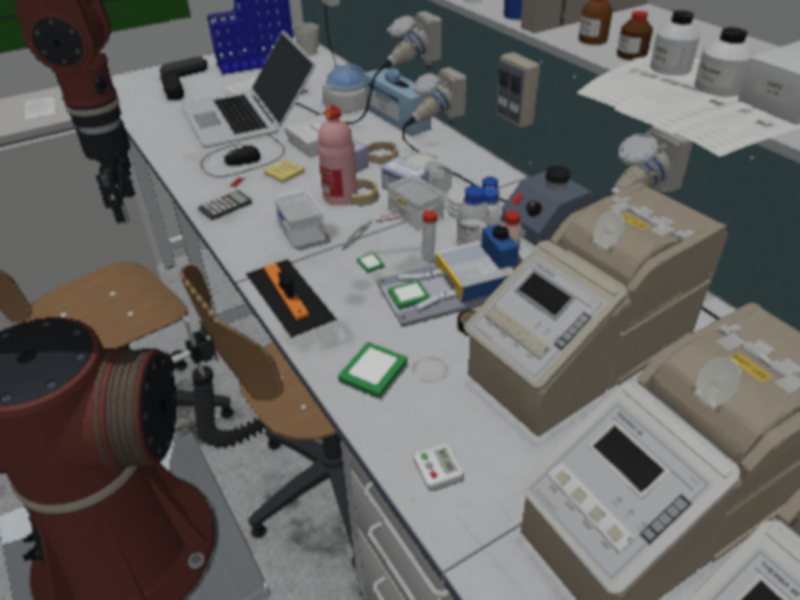

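The top view has its up direction as world +x and its left as +y. The stick lies on the mat at (205–322, 376–404), with its handle near (268,390). The middle-sized plate is on the press bed at (368,276), the yellow guard runs from (342,215) to (413,230), and the bed's front corners are (318,291) and (403,309).

```bash
python3 - <<'E'
from h import *
import pickle
a,b=pickle.load(open('c0.pkl','rb'))
def P(n,u,v,z): print(n,np.round(at(a,u*.64,v*.64,z)*1000,0))
for n,u,v in[('FL',318,291),('FR',403,309),('BR',438,150)]:P(n,u,v,.012)
for n,u,v in[('s left top',206,376),('s left bot',206,393),('s right top',322,388),('s right bot',320,405)]:P(n,u,v,.013)
for n,u,v in[('hl',250,388),('hr',289,392)]:P(n,u,v,.054)
for n,u,v in[('mat',204,357),('mat',346,365),('mat',343,425),('mat',198,415)]:P(n,u,v,.003)
for n,u,v in[('c',353,254),('c',391,262),('c',382,300),('c',346,292)]:P(n,u,v,.024)
for n,u,v in[('gL',342,215),('gR',413,230)]:P(n,u,v,.054)
P('tube',302,186,.112);P('tape',445,247,.019)
P('timer',588,394,.019)
E
```

```text
FL [603. 326.  12.]
FR [578. 180.  12.]
BR [870. 130.  12.]
s left top [451. 500.  13.]
s left bot [423. 497.  13.]
s right top [440. 307.  13.]
s right bot [412. 309.  13.]
hl [434. 415.  54.]
hr [430. 353.  54.]
mat [483. 511.   3.]
mat [480. 271.   3.]
mat [382. 270.   3.]
mat [387. 510.   3.]
c [667. 269.  24.]
c [656. 204.  24.]
c [589. 216.  24.]
c [600. 277.  24.]
gL [725. 289.  54.]
gR [704. 169.  54.]
tube [750. 348. 112.]
tape [688. 113.  19.]
timer [ 449. -127.   19.]
```

servo_tool(steps=[85,40,-15,0,0.12,85,80,-35,-5,0.24,85,120,-55,-10,0.36,85,160,-70,-20,0.48,85,200,-85,-30,0.6,85,237,-100,-30,0.72,85,237,-100,-30,0.84,85,237,-100,-30,0.96,85,237,-100,-30,1.08,85,237,-100,-30,1.2,85,237,-100,-30,1.32,85,237,-100,-30,1.44], grip_force=90)

```text
time: 1.1
position: [0.4315, 0.3873, 0.2008]
tool_rot: [-0.508, 0.861, -0.0, -0.0]
wrist_force: [-0.1, 0.5, -0.1]
gripper_width: 0.0849
grasp_force: 0.0
```

servo_tool(steps=[85,0,0,0,0.12,85,0,0,0,0.24,85,0,0,0,0.36,85,0,0,0,0.45,85,0,0,0,0.45,85,0,0,0,0.45])

```text
time: 1.6
position: [0.4315, 0.3875, 0.201]
tool_rot: [-0.684, 0.729, 0.0, -0.0]
wrist_force: [-0.2, 0.3, -1.0]
gripper_width: 0.085
grasp_force: 0.0
```

```bash
python3 - <<'E'
from h import *
import pickle
c=cam('wrist','w1.png');pickle.dump(c,open('w1.pkl','wb'))
o=bot.get_obs();print(o['time'],o['position'],o['tool_rot'],o['joints'],o['wrist_force'])
print(-c['R'].T@c['t'])
for p in[(.437,.498,.013),(.426,.308,.013),(.4315,.387,.054)]:print(px(c,p))
cv2.imwrite('pics/w1b.png',cv2.resize(c['frame'],(800,600)))
E
```

```text
1.65 [0.43149265 0.38752094 0.20107059] [-6.84168385e-01  7.29324049e-01  3.23399824e-05 -2.28808581e-04] [ 6.05732148e-01  4.12786392e-01 -5.49525608e-02  1.10351953e+00
 -3.38302594e-06 -9.01193568e-01] [0.00733169 0.13717434 0.45241177]
[0.42756012 0.31068378 0.34579169]
[255.19547461 260.54092553]
[254.69250874  94.34118261]
[254.17584416 179.73947556]
```

View pics/w1b.png

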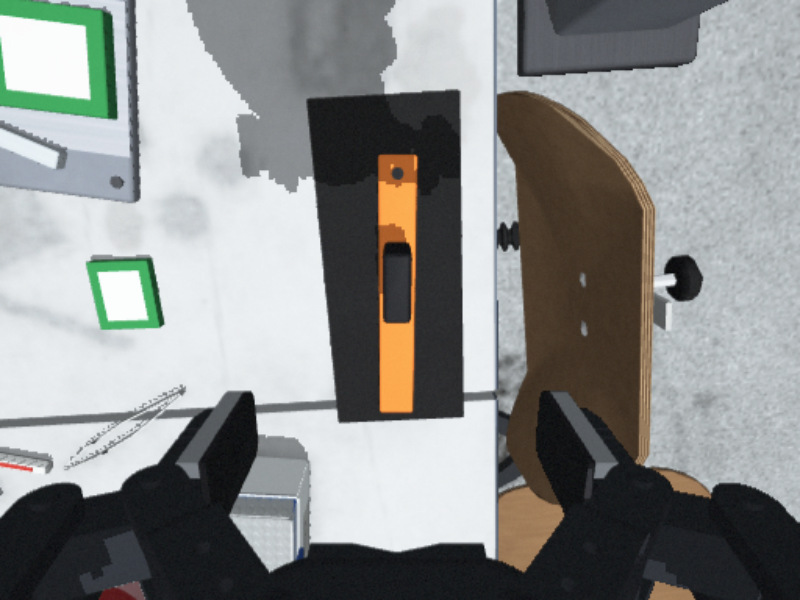

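The wrist view shows the stick's bar running from (397,155) to (396,412), and the handle top from about (397,246) to (397,323).

```bash
python3 - <<'E'
from h import *
import pickle
c=pickle.load(open('w1.pkl','rb'))
for u,v,z in[(396,411,.013),(397.5,155,.013),(397,246,.054),(396,323,.054),(380,411,.013),(378.5,155,.013),(413,411,.013),(417,155,.013),(307,99,.003),(460,90,.003),(338,421,.003),(463,416,.003)]:print(np.round(at(c,u*.64,v*.64,z)*1000,1))
E
```

```text
[439.3 501.2  13. ]
[426.6 312.7  13. ]
[430.2 365.2  54. ]
[433.9 414.7  54. ]
[451.6 500.5  13. ]
[439.  311.9  13. ]
[426.2 502.1  13. ]
[413.8 313.5  13. ]
[483.5 274.2   3. ]
[383.5 275.    3. ]
[486.6 513.1   3. ]
[386.6 514.8   3. ]
```

servo_tool(steps=[85,0.5,3.5,-40,0,85,0.5,3.5,-80,0,85,0.5,3.5,-120,0,85,0.5,3.5,-150,0,85,0.5,3.5,-170,0,85,0.5,3.5,-180,0,85,0.5,3.5,-180,0,40,0.5,3.5,-180,0,25,0.5,3.5,-180,0,22,0.5,3.5,-180,0,15,0.5,3.5,-180,0,10,0.5,3.5,-180,0], grip_force=90)

```text
time: 2.65
position: [0.4327, 0.3915, 0.0223]
tool_rot: [-0.685, 0.728, -0.0, 0.001]
wrist_force: [-0.4, 0.1, -0.3]
gripper_width: 0.0248
grasp_force: 0.0
```

servo_tool(steps=[5,0,0,0,0,0,0,0,0,0,0,0,0,0,0,0,0,0,0,0,0,0,0,0,0,0,0,0,0,0])

```text
time: 3.15
position: [0.4326, 0.3915, 0.0222]
tool_rot: [-0.685, 0.728, -0.0, 0.001]
wrist_force: [-1.8, 0.2, 6.5]
gripper_width: 0.0168
grasp_force: 88.6
```

servo_tool(steps=[0,0,0,15,0,0,0,0,40,0,0,0,0,80,0,0,0,0,110,0,0,5,-15,130,-0.12,0,10,-30,130,-0.24,0,15,-50,130,-0.36,0,20,-70,130,-0.48,0,25,-90,130,-0.6,0,30,-115,130,-0.72,0,30,-115,130,-0.84,0,30,-115,130,-0.96])

```text
time: 4.15
position: [0.4623, 0.2747, 0.1514]
tool_rot: [-0.268, 0.963, -0.0, -0.0]
wrist_force: [0.0, -0.3, -1.4]
gripper_width: 0.0166
grasp_force: 87.9
```

servo_tool(steps=[0,0,0,0,-0.12,0,0,0,0,-0.24,0,0,0,0,-0.36,0,0,0,0,-0.48,0,0,0,0,-0.6,0,0,0,0,-0.72,0,0,0,0,-0.72])

```text
time: 4.73
position: [0.462, 0.276, 0.1513]
tool_rot: [0.088, 0.996, -0.0, -0.0]
wrist_force: [-0.1, 0.2, -1.3]
gripper_width: 0.0166
grasp_force: 87.9
```

```bash
python3 - <<'E'
from h import *
import pickle
a,b=pickle.load(open('c0.pkl','rb'))
hsv=cv2.cvtColor(a['frame'],cv2.COLOR_BGR2HSV)
m=cv2.inRange(hsv,(45,80,40),(85,255,255))
cs,_=cv2.findContours(m,cv2.RETR_EXTERNAL,cv2.CHAIN_APPROX_NONE)
for k in cs:
    if cv2.contourArea(k)<100: continue
    w=np.array([at(a,*p[0],.024)[:2]*1000 for p in k],np.float32)
    print(cv2.minAreaRect(w), cv2.contourArea(k))
o=bot.get_obs();print(o['time'],o['position'],o['tool_rot'],o['joints'],o['wrist_force'])
c=cam('top','top1.png');pickle.dump(c,open('t1.pkl','wb'))
v=c['frame'][60:340,130:350]
cv2.imwrite('pics/top1b.png',cv2.resize(c['frame'][75:275,160:360],(600,600),interpolation=cv2.INTER_CUBIC))
E
```

```text
((469.2020568847656, 109.52275848388672), (98.92340850830078, 86.28430938720703), 28.366819381713867) 1261.5
((624.211669921875, 392.21209716796875), (49.86207962036133, 42.38669967651367), 88.56702423095703) 263.0
((630.629150390625, 243.0191650390625), (59.564605712890625, 69.7696533203125), 79.8718032836914) 536.0
4.7333 [0.46198544 0.2760318  0.15131829] [ 8.75738947e-02  9.96158023e-01 -4.13375450e-05 -6.73852005e-05] [ 4.02700364e-01  3.73531851e-01 -2.53740214e-01  9.43682087e-01
 -9.45949685e-06  5.78072805e-01] [-0.13733041  0.23919613 -1.29411889]
```

View pics/top1b.png

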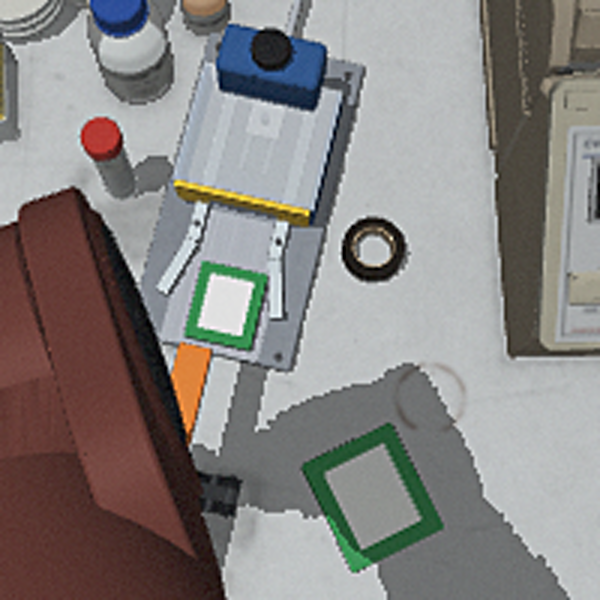

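The crop shows the nose edge from (180,344) to (212,350), and the plate from (204,262) to (250,350). The fences' inner edges at the guard are about (209,207) and (273,222), and the flare ends are near (170,293) and (269,318).

```bash
python3 - <<'E'
from h import *
import pickle
c=pickle.load(open('t1.pkl','rb'))
for n,u,v,z in[('noseL',180,344,.142),('noseR',212,350,.142),('fenL',209,207,.022),('fenR',273,222,.022),('flL',170,293,.022),('flR',269,318,.022),('bedFR',293,370,.012),('bedBR',365,67,.012),('gTL',175,182,.054),('gTR',309,214,.054),('gBL',175,188,.047),('gBR',309,224,.047)]:
    p=at(c,u/3+160,v/3+75,z)*1000
    d=p[:2]-[718.6,231]; f=np.array([.9856,-.169]); l=np.array([.169,.9856])
    print(n,p.round(0),'press',(d@f).round(1),(d@l).round(1))
for p in[(630.6,243)]: d=np.array(p)-[718.6,231];print(d@f,d@l)
E
```

```text
noseL [569. 267. 142.] press -153.0 9.8
noseR [566. 242. 142.] press -152.4 -15.1
fenL [720. 263.  22.] press -4.0 31.3
fenR [708. 204.  22.] press -5.6 -28.0
flL [639. 292.  22.] press -89.0 46.9
flR [620. 204.  22.] press -92.6 -43.6
bedFR [576. 181.  12.] press -131.8 -73.8
bedBR [866. 126.  12.] press 163.5 -78.6
gTL [731. 290.  54.] press 1.9 60.6
gTR [707. 172.  54.] press -1.9 -59.8
gBL [728. 291.  47.] press -1.2 60.7
gBR [700. 172.  47.] press -8.6 -61.3
-88.7608 -3.0448000000000013
```

servo_tool(steps=[0,0,0,-40,0,0,0,0,-75,0,0,0,0,-100,0,0,0,0,-112,0,0,0,0,-118.5,0,0,0,0,-118.5,0,0,0,0,-118.5,0])

```text
time: 5.37
position: [0.4625, 0.2763, 0.0333]
tool_rot: [0.084, 0.996, 0.0, 0.0]
wrist_force: [-0.2, -0.3, -1.1]
gripper_width: 0.0169
grasp_force: 88.0
```

servo_tool(steps=[0,5,-0.9,0,0,0,10,-1.7,0,0,0,14,-2.4,0,0,0,17,-2.9,0,0,0,20,-3.4,0,0,0,23,-3.9,0,0,0,26,-4.4,0,0,0,29,-4.9,0,0,0,32,-5.5,0,0,0,35,-6,0,0])

```text
time: 6.2
position: [0.4973, 0.27, 0.0327]
tool_rot: [0.085, 0.996, -0.0, -0.0]
wrist_force: [-0.4, 0.2, -0.3]
gripper_width: 0.0168
grasp_force: 88.0
```

```bash
python3 - <<'E'
from h import *
o=bot.get_obs();print(o['time'],o['position'],o['wrist_force'],o['moment'])
c=cam('scene','s2.png')
cv2.imwrite('pics/s2b.png',cv2.resize(c['frame'][140:260,150:350],(800,480),interpolation=cv2.INTER_CUBIC))
E
```

```text
6.2 [0.49729089 0.2700365  0.03273711] [-0.36489964  0.24841252 -0.31664133] [0.07686838 0.12469419 0.02787715]
```

View pics/s2b.png

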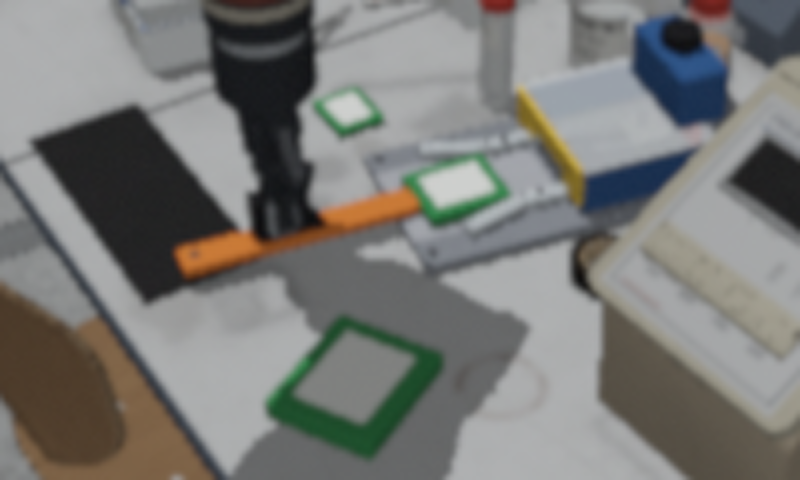

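The scene view shows the nose of the level stick touching the plate's rear edge at about (415,200), with the plate between the fence flares. I'll push on.

servo_tool(steps=[0,3,-0.5,0,0,0,6,-1,0,0,0,9,-1.5,0,0,0,12,-2,0,0,0,15,-2.5,0,0,0,18,-3,0,0])

```text
time: 6.75
position: [0.5155, 0.267, 0.0328]
tool_rot: [0.085, 0.996, -0.0, 0.0]
wrist_force: [-0.5, -0.6, -1.1]
gripper_width: 0.017
grasp_force: 88.0
```

servo_tool(steps=[0,3,-0.5,0,0,0,6,-1,0,0,0,9,-1.5,0,0,0,12,-2,0,0,0,15,-2.5,0,0,0,18,-3,0,0])

```text
time: 7.25
position: [0.5335, 0.264, 0.0328]
tool_rot: [0.085, 0.996, 0.0, 0.0]
wrist_force: [0.3, -0.2, -1.2]
gripper_width: 0.017
grasp_force: 88.0
```

servo_tool(steps=[0,3,-0.5,0,0,0,6,-1,0,0,0,9,-1.5,0,0,0,12,-2,0,0,0,15,-2.5,0,0,0,18,-3,0,0])

```text
time: 7.75
position: [0.5514, 0.261, 0.0328]
tool_rot: [0.085, 0.996, -0.0, -0.0]
wrist_force: [-0.3, 0.1, -0.5]
gripper_width: 0.0171
grasp_force: 88.0
```

```bash
python3 - <<'E'
from h import *
c=cam('top')
cv2.imwrite('pics/t3.png',cv2.resize(c['frame'][75:225,190:340],(600,600),interpolation=cv2.INTER_CUBIC))
E
```

```text
(no output)
```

View pics/t3.png

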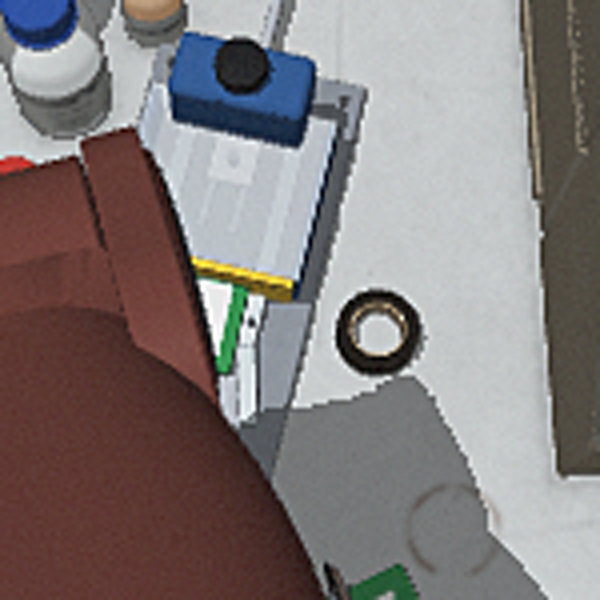

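The plate's right edge (235,330) now lies straight beside the right fence and its front is under the yellow guard at (240,285). The force is still about 0.

servo_tool(steps=[0,3,-0.5,0,0,0,6,-1,0,0,0,9,-1.5,0,0,0,12,-2,0,0,0,15,-2.5,0,0,0,18,-3,0,0,0,21,-3.6,0,0])

```text
time: 8.38
position: [0.5725, 0.2574, 0.0328]
tool_rot: [0.085, 0.996, -0.0, 0.0]
wrist_force: [-0.3, -0.3, -0.4]
gripper_width: 0.0165
grasp_force: 88.0
```

servo_tool(steps=[0,1.5,-0.25,0,0,0,3,-0.5,0,0,0,4.5,-0.75,0,0,0,6,-1,0,0,0,8,-1.4,0,0,0,10,-1.7,0,0])

```text
time: 8.88
position: [0.5823, 0.2558, 0.0328]
tool_rot: [0.085, 0.996, -0.0, -0.0]
wrist_force: [-0.8, 1.0, -0.5]
gripper_width: 0.0167
grasp_force: 88.0
```

servo_tool(steps=[0,1.5,-0.25,0,0,0,3,-0.5,0,0,0,4.5,-0.75,0,0,0,6,-1,0,0,0,8,-1.4,0,0,0,10,-1.7,0,0])

```text
time: 9.38
position: [0.5923, 0.2541, 0.0328]
tool_rot: [0.085, 0.996, -0.0, 0.0]
wrist_force: [0.5, 0.1, -1.4]
gripper_width: 0.017
grasp_force: 88.0
```

servo_tool(steps=[0,1.5,-0.25,0,0,0,3,-0.5,0,0,0,4.5,-0.75,0,0,0,6,-1,0,0,0,8,-1.4,0,0,0,10,-1.7,0,0])

```text
time: 9.88
position: [0.6023, 0.2524, 0.0328]
tool_rot: [0.085, 0.996, 0.0, -0.0]
wrist_force: [-0.8, -0.3, -0.6]
gripper_width: 0.0163
grasp_force: 88.0
```

servo_tool(steps=[0,1.5,-0.25,0,0,0,3,-0.5,0,0,0,4,-0.7,0,0,0,5,-0.85,0,0])

```text
time: 10.22
position: [0.6057, 0.2517, 0.0326]
tool_rot: [0.085, 0.996, -0.0, -0.001]
wrist_force: [-7.7, 2.1, 3.5]
gripper_width: 0.0174
grasp_force: 88.5
```

servo_tool(steps=[0,1,-0.17,0,0,0,2,-0.34,0,0,0,3,-0.5,0,0,0,4,-0.7,0,0])

```text
time: 10.55
position: [0.6092, 0.2511, 0.0325]
tool_rot: [0.084, 0.996, -0.0, -0.002]
wrist_force: [-8.2, 1.3, 3.2]
gripper_width: 0.0168
grasp_force: 88.5
```

servo_tool(steps=[0,1,-0.17,0,0,0,2,-0.34,0,0,0,3,-0.5,0,0,0,4,-0.7,0,0])

```text
time: 10.88
position: [0.6132, 0.2504, 0.0325]
tool_rot: [0.084, 0.996, -0.0, -0.002]
wrist_force: [-8.6, 2.1, 3.8]
gripper_width: 0.0166
grasp_force: 88.5
```

servo_tool(steps=[0,1,-0.17,0,0,0,2,-0.34,0,0,0,3,-0.5,0,0])

```text
time: 11.13
position: [0.6166, 0.2498, 0.0325]
tool_rot: [0.085, 0.996, -0.0, -0.001]
wrist_force: [-6.2, 1.8, 1.0]
gripper_width: 0.0171
grasp_force: 88.5
```

servo_tool(steps=[0,1,-0.17,0,0,0,2,-0.34,0,0,0,3,-0.5,0,0])

```text
time: 11.38
position: [0.6196, 0.2493, 0.0325]
tool_rot: [0.085, 0.996, -0.0, -0.001]
wrist_force: [-7.0, 0.9, 1.9]
gripper_width: 0.0169
grasp_force: 88.5
```

servo_tool(steps=[0,1,-0.17,0,0,0,2,-0.34,0,0,0,3,-0.5,0,0])

```text
time: 11.63
position: [0.6227, 0.2488, 0.0325]
tool_rot: [0.085, 0.996, -0.0, -0.001]
wrist_force: [-6.5, 0.8, 1.8]
gripper_width: 0.0165
grasp_force: 88.5
```

servo_tool(steps=[0,1,-0.17,0,0,0,2,-0.34,0,0,0,3,-0.5,0,0])

```text
time: 11.88
position: [0.6256, 0.2483, 0.0325]
tool_rot: [0.085, 0.996, -0.0, -0.001]
wrist_force: [-6.0, 1.6, 2.1]
gripper_width: 0.0169
grasp_force: 88.5
```

servo_tool(steps=[0,1,-0.17,0,0,0,2,-0.34,0,0,0,3,-0.5,0,0])

```text
time: 12.13
position: [0.6286, 0.2478, 0.0325]
tool_rot: [0.085, 0.996, -0.0, -0.001]
wrist_force: [-7.2, 0.5, 1.5]
gripper_width: 0.0172
grasp_force: 88.5
```

servo_tool(steps=[0,1,-0.17,0,0,0,2,-0.34,0,0,0,3,-0.5,0,0])

```text
time: 12.38
position: [0.6316, 0.2473, 0.0325]
tool_rot: [0.085, 0.996, -0.0, -0.001]
wrist_force: [-7.2, 0.9, 1.5]
gripper_width: 0.0167
grasp_force: 88.5
```

servo_tool(steps=[0,1,-0.17,0,0,0,2,-0.34,0,0,0,3,-0.5,0,0])

```text
time: 12.63
position: [0.6346, 0.2468, 0.0325]
tool_rot: [0.085, 0.996, -0.0, -0.001]
wrist_force: [-7.3, 1.5, 1.9]
gripper_width: 0.0169
grasp_force: 88.5
```

servo_tool(steps=[0,1,-0.17,0,0,0,2,-0.34,0,0,0,3,-0.5,0,0])

```text
time: 12.88
position: [0.6376, 0.2462, 0.0325]
tool_rot: [0.085, 0.996, -0.0, -0.001]
wrist_force: [-7.1, 0.5, 1.7]
gripper_width: 0.0167
grasp_force: 88.5
```

servo_tool(steps=[0,1,-0.17,0,0,0,2,-0.34,0,0,0,3,-0.5,0,0])

```text
time: 13.13
position: [0.6405, 0.2457, 0.0324]
tool_rot: [0.085, 0.996, -0.0, -0.001]
wrist_force: [-7.5, 0.4, 1.5]
gripper_width: 0.0169
grasp_force: 88.5
```

servo_tool(steps=[0,1,-0.17,0,0,0,2,-0.34,0,0,0,3,-0.5,0,0])

```text
time: 13.38
position: [0.6435, 0.2452, 0.0324]
tool_rot: [0.085, 0.996, -0.0, -0.002]
wrist_force: [-7.0, 0.8, 1.0]
gripper_width: 0.0166
grasp_force: 88.5
```

servo_tool(steps=[0,1,-0.17,0,0,0,2,-0.34,0,0,0,3,-0.5,0,0])

```text
time: 13.63
position: [0.6465, 0.2446, 0.0324]
tool_rot: [0.085, 0.996, -0.0, -0.002]
wrist_force: [-6.3, 0.7, 1.4]
gripper_width: 0.0164
grasp_force: 88.5
```

servo_tool(steps=[0,1,-0.17,0,0,0,2,-0.34,0,0,0,3,-0.5,0,0])

```text
time: 13.88
position: [0.6495, 0.2441, 0.0324]
tool_rot: [0.085, 0.996, -0.0, -0.002]
wrist_force: [-6.5, -0.2, 2.2]
gripper_width: 0.0167
grasp_force: 88.5
```

servo_tool(steps=[0,1,-0.17,0,0,0,2,-0.34,0,0,0,3,-0.5,0,0])

```text
time: 14.13
position: [0.6525, 0.2436, 0.0323]
tool_rot: [0.085, 0.996, -0.0, -0.002]
wrist_force: [-7.6, 0.3, 1.4]
gripper_width: 0.0168
grasp_force: 88.4
```

servo_tool(steps=[0,1,-0.17,0,0,0,2,-0.34,0,0,0,3,-0.5,0,0])

```text
time: 14.38
position: [0.6555, 0.2431, 0.0324]
tool_rot: [0.085, 0.996, -0.0, -0.002]
wrist_force: [-7.6, 0.4, 1.3]
gripper_width: 0.0169
grasp_force: 88.5
```

servo_tool(steps=[0,1,-0.17,0,0,0,2,-0.34,0,0,0,3,-0.5,0,0])

```text
time: 14.63
position: [0.6584, 0.2426, 0.0323]
tool_rot: [0.085, 0.996, -0.0, -0.002]
wrist_force: [-7.7, 0.6, 1.8]
gripper_width: 0.0167
grasp_force: 88.5
```

servo_tool(steps=[0,1,-0.17,0,0,0,2,-0.34,0,0])

```text
time: 14.8
position: [0.66, 0.2423, 0.0323]
tool_rot: [0.085, 0.996, -0.0, -0.002]
wrist_force: [-9.0, 0.9, 3.2]
gripper_width: 0.0167
grasp_force: 88.6
```

servo_tool(steps=[0,0.5,-0.08,0,0,0,1,-0.17,0,0,0,1,-0.17,0,0])

```text
time: 15.05
position: [0.6608, 0.2422, 0.0322]
tool_rot: [0.085, 0.996, -0.0, -0.002]
wrist_force: [-9.4, 0.7, 1.9]
gripper_width: 0.0166
grasp_force: 88.6
```

servo_tool(steps=[0,0.5,-0.08,0,0,0,1,-0.17,0,0,0,1,-0.17,0,0])

```text
time: 15.3
position: [0.6617, 0.2421, 0.0321]
tool_rot: [0.085, 0.996, -0.0, -0.002]
wrist_force: [-9.4, 1.5, 2.8]
gripper_width: 0.0166
grasp_force: 88.6
```

servo_tool(steps=[0,0.5,-0.08,0,0,0,1,-0.17,0,0,0,1,-0.17,0,0])

```text
time: 15.55
position: [0.6626, 0.242, 0.0321]
tool_rot: [0.085, 0.996, -0.0, -0.002]
wrist_force: [-9.3, 0.9, 3.2]
gripper_width: 0.0168
grasp_force: 88.6
```

servo_tool(steps=[0,0.5,-0.08,0,0,0,1,-0.17,0,0,0,1,-0.17,0,0])

```text
time: 15.8
position: [0.6635, 0.2419, 0.0321]
tool_rot: [0.085, 0.996, -0.0, -0.002]
wrist_force: [-11.3, 1.2, 3.2]
gripper_width: 0.0167
grasp_force: 88.6
```

servo_tool(steps=[0,0.5,-0.08,0,0,0,1,-0.17,0,0,0,1,-0.17,0,0])

```text
time: 16.05
position: [0.6644, 0.2417, 0.0321]
tool_rot: [0.084, 0.996, -0.0, -0.003]
wrist_force: [-10.5, 2.7, 4.3]
gripper_width: 0.0167
grasp_force: 88.6
```

servo_tool(steps=[0,0.5,-0.08,0,0,0,1,-0.17,0,0,0,1,-0.17,0,0])

```text
time: 16.3
position: [0.6653, 0.2416, 0.0321]
tool_rot: [0.084, 0.996, -0.0, -0.003]
wrist_force: [-10.8, 2.0, 4.3]
gripper_width: 0.0168
grasp_force: 88.7
```

```bash
python3 - <<'E'
from h import *
c=cam('top')
a=cv2.imread('pics/top0.png')
cv2.imwrite('pics/t4.png',np.hstack([cv2.resize(f[60:120,230:290],(400,400),interpolation=cv2.INTER_CUBIC) for f in(a,c['frame'])]))
E
```

```text
(no output)
```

View pics/t4.png

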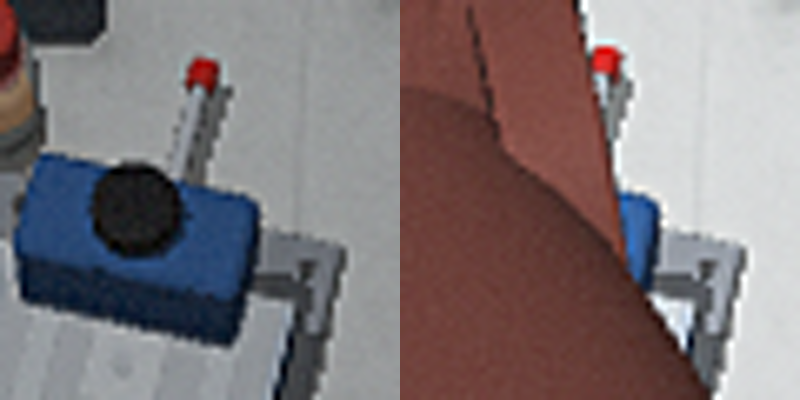

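The rod's red tip has moved from (203,73) to (206,60) in the enlarged view, about 5 mm outward, so the stop is nearly fully pressed.

servo_tool(steps=[0,0.5,-0.08,0,0,0,0.8,-0.14,0,0,0,0.8,-0.14,0,0])

```text
time: 16.6
position: [0.6657, 0.2415, 0.032]
tool_rot: [0.084, 0.996, -0.0, -0.003]
wrist_force: [-11.8, 1.8, 3.0]
gripper_width: 0.0167
grasp_force: 88.6
```

servo_tool(steps=[0,0.3,-0.05,0,0,0,0.6,-0.1,0,0,0,0.6,-0.1,0,0])

```text
time: 16.85
position: [0.6657, 0.2416, 0.0319]
tool_rot: [0.084, 0.996, -0.0, -0.004]
wrist_force: [-14.3, 2.4, 5.9]
gripper_width: 0.0164
grasp_force: 88.8
```

At the solid limit with 14 N. I'll draw the stick out along the channel.

servo_tool(steps=[0,-2,0.35,0,0,0,-5,0.9,0,0,0,-10,1.7,0,0,0,-20,3.4,0.5,0,0,-32,5.5,1,0,0,-48,8.2,1,0,0,-66,11.3,1,0,0,-86,14.7,1,0,0,-106,18.1,1,0,0,-126,21.5,1,0,0,-146,25,1,0,0,-166,28.4,1,0])

```text
time: 17.85
position: [0.5029, 0.2696, 0.0341]
tool_rot: [0.085, 0.996, 0.0, 0.001]
wrist_force: [-0.1, 1.3, -0.2]
gripper_width: 0.0169
grasp_force: 88.0
```

servo_tool(steps=[0,-20,3.4,1,0,0,-38,6.5,5,0,0,-38,6.5,40,0,0,-38,6.5,80,0,0,-38,6.5,120,0,0,-38,6.5,120,0.12,0,-38,6.5,120,0.24,0,-38,6.5,120,0.36,0,-38,6.5,120,0.48,0,-38,6.5,120,0.6,0,-38,6.5,120,0.72,0,-38,6.5,120,0.84])

```text
time: 18.85
position: [0.4658, 0.2759, 0.1541]
tool_rot: [-0.332, 0.943, -0.0, 0.001]
wrist_force: [-0.2, 0.2, -0.4]
gripper_width: 0.0171
grasp_force: 88.1
```

servo_tool(steps=[0,-10,20,0,0.12,0,-15,40,0,0.24,0,-20,60,0,0.36,0,-25,80,0,0.48,0,-30,100,0,0.6,0,-30,115,0,0.72,0,-30,115,0,0.84,0,-30,115,0,0.84])

```text
time: 19.52
position: [0.4355, 0.3918, 0.1539]
tool_rot: [-0.688, 0.726, -0.0, 0.001]
wrist_force: [-1.0, 0.3, -0.6]
gripper_width: 0.0167
grasp_force: 88.1
```

```bash
python3 - <<'E'
from h import *
o=bot.get_obs();q=o['tool_rot'];print(o['time'],o['position'],np.arctan2(q[1]**2-q[0]**2,2*q[0]*q[1]),q,o['wrist_force'],o['moment'])
c=cam('top'); d=cam('scene')
cv2.imwrite('pics/t5.png',np.hstack([cv2.resize(c['frame'][60:280,110:310],(400,440)),cv2.resize(d['frame'][110:275,130:280],(400,440))]))
E
```

```text
19.5167 [0.43546944 0.39180099 0.15390677] 3.0878431761095944 [-6.87850318e-01  7.25852358e-01 -2.00635129e-04  5.03844756e-04] [-1.03439548  0.34618383 -0.62997919] [-0.01670463  0.03154385 -0.0258315 ]
```

View pics/t5.png

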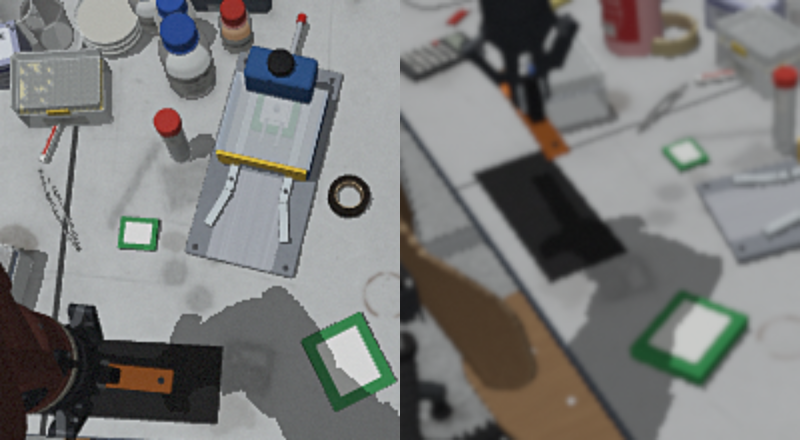

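The plate is visible under the hood at (275,115). The tube, tape roll and bystanders are where they were, and the stick is over the mat. I'll set it down.

servo_tool(steps=[0,-1,-4,-35,0,0,-1,-4,-70,0,0,-1,-4,-100,0,0,-1,-4,-118,0,0,-1,-4,-126,0,0,-1,-4,-129,0,0,-1,-4,-131,0,0,-1,-4,-131,0])

```text
time: 20.28
position: [0.4354, 0.3873, 0.0238]
tool_rot: [-0.685, 0.729, -0.0, 0.001]
wrist_force: [-1.0, -0.0, -1.4]
gripper_width: 0.0168
grasp_force: 88.2
```

servo_tool(steps=[0,0,0,-0.6,0,0,0,0,-1.2,0,0,0,0,-1.2,0])

```text
time: 20.53
position: [0.435, 0.3873, 0.0223]
tool_rot: [-0.685, 0.728, -0.0, 0.001]
wrist_force: [0.3, -0.4, -1.3]
gripper_width: 0.0171
grasp_force: 88.2
```

servo_tool(steps=[0,0,0,-0.5,0,0,0,0,-0.8,0,0,0,0,-0.8,0])

```text
time: 20.78
position: [0.4349, 0.3873, 0.0222]
tool_rot: [-0.685, 0.728, -0.0, 0.001]
wrist_force: [-3.2, -2.6, 11.2]
gripper_width: 0.0171
grasp_force: 90.2
```

servo_tool(steps=[0,0,0,0.6,0,20,0,0,0.6,0,25,0,0,0.6,0,35,0,0,0.6,0,50,0,0,0.6,0,65,0,0,0.6,0,75,0,0,0.6,0,75,0,0,0.6,0,75,0,0,10,0,75,0,0,40,0,75,0,0,80,0,75,0,0,120,0])

```text
time: 21.78
position: [0.4337, 0.3864, 0.1423]
tool_rot: [-0.685, 0.728, 0.0, -0.001]
wrist_force: [1.4, 0.8, -0.2]
gripper_width: 0.075
grasp_force: 0.0
```

servo_tool(steps=[75,0,0,40,0,75,-40,0,60,0,75,-80,0,60,0,75,-120,20,60,0,75,-120,20,60,0,75,-120,20,60,0])

```text
time: 22.28
position: [0.3126, 0.4077, 0.202]
tool_rot: [-0.687, 0.727, 0.0, 0.001]
wrist_force: [0.3, -0.7, 0.5]
gripper_width: 0.0749
grasp_force: 0.0
```

```bash
python3 - <<'E'
from h import *
c=cam('top'); a=cv2.imread('pics/top0.png')
cv2.imwrite('pics/t6.png',np.hstack([cv2.resize(f[60:280,110:310],(400,440)) for f in(a,c['frame'])]))
E
```

```text
(no output)
```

View pics/t6.png

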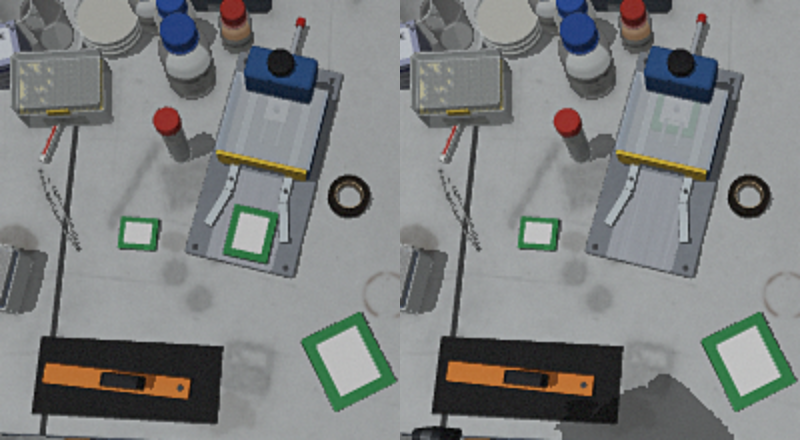

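The before and after views match except for the job itself. The stick is back upright on its mat at (520,380), the plate is home under the hood at (670,115), and the rod tip is still pushed out at (702,18).

```bash
python3 -c "
from plant import bot
print(bot.sign_off())"
```

```text
the job is handed in; nothing more can be done
None
```

The job is handed in: the plate is home against the fully pressed stop (about 14 N peak push reading), the stick is back upright on its mat, the tube and tape roll look unmoved, the timer was never approached, and it took about 22 s.

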